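# Ease the specimen case lid shut on a finger

### The job

Close the lid of the specimen case without letting it fall shut. It leans open past upright: tip it over with a finger, then catch it from underneath on the finger as it falls and lower it gently until it is fully shut, then take the hand away. Do not pinch or force the lid, and leave everything in and around the case where it is.

Things in the scene. Friction and masses are not known exactly. Their poses are not given: they have to be found in the camera images.
- case: Open grey metal specimen case with a black foam floor, 150 mm (own x) by 180 mm (own y), rim 88 mm high, walls 5 mm, fixed to the worktop. Origin: centre of its underside, on the worktop. Own +x points to the hinge side, own -x to the front, where the lid's tab comes to lie.
- case_lid (a joint): Lid angle (rad): 0 shut on the rim, 1.57 upright, 1.85 leaning back on its stop (start). Lid 0.28 to 0.42 kg, weak hinge damper, no spring: behind upright it falls back on the stop, forward of it it falls shut, slowly at first, then faster: 3.5 to 5.5 s from 1.45 to shut, ending at 0.5 to 0.8 rad/s, too hard a knock. Carried at the tab it weighs under 2.2 N.
- lid_bead (a point): Middle of the round bead (8 mm thick, 60 mm long, parallel to the hinge) that edges the lid's pull tab, on the bead's axis, 203 mm from the hinge axis; moves with the lid; 0.286 m high at the start, 0.091 m when shut. The tab is flat, 64 mm wide, 4 mm thick, in the middle of the lid's front; shut, it stands about 43 mm out from the front of the lid's skirt, free from below.
- lid_hinge (a point): Middle of the hinge axis, which is level along the case's own y, 81 mm from the case's centre towards own +x, 91 mm above the worktop; axes as the case's. The lid is a bare aluminium plate 5 mm thick, 194 mm wide, reaching 163 mm from this axis, with a skirt 13 mm deep down its sides and front; its tab reaches 207 mm from the axis.
- holder_a: Knurled steel specimen holder, 53 mm across, 19 mm high, loose on the case's floor; origin under its centre. Leave alone.
- holder_b: A second such holder in the case. Leave alone.
- counter_weight: Small steel weight with a knob, 39 mm across, 34 mm high, loose on the case's floor; origin under its centre. Leave alone.
- bottle: White reagent bottle with a screw cap, 30 mm across, 66 mm high, standing left of the case; origin under its centre. Leave alone.
- cup: Open steel cup, 68 mm across, 49 mm high, left of the case; origin under its centre. Leave alone.
- dish: Flat plastic dish, 69 mm across, 14 mm high, at the far right of the case; origin under its centre. Leave alone.
- tape: Pocket tape measure, 29 by 77 mm, 58 mm high, standing left of the case near the worktop's front edge; origin under its centre. Leave alone.

How it is judged:
On the way:
1. the lid, part-way down (between 0.15 and 1.2 rad), is held back on the finger: touched and moving no faster than 0.35 rad/s (value of joint case_lid between 0.15 and 1.2 rad and contact force between the fingers and case_lid above 0.2 N and velocity of joint case_lid between -0.35 and 0.35 rad/s), for 0.3 s.
At the end, for the whole second after the job is handed in: The lid is fully shut (within 0.025 rad, 5 mm at the tab) and at rest, let go, with nothing else shifted (value of joint case_lid below 0.025 rad and angular speed of case_lid below 0.05 rad/s); the robot touches nothing.
It fails at once if the lid falls shut: it moves faster than 0.4 rad/s in the last 25 mm (at the tab) above the rim, the last 5 mm apart (value of joint case_lid between 0.025 and 0.12 rad and velocity of joint case_lid below -0.4 rad/s).
It fails at once if the lid is pinched or forced (more than 30 N from the fingers) (contact force between the fingers and case_lid above 30 N).
It fails at once if something in the case is shifted or lifted by more than 15 mm (distance of any of holder_a, holder_b, counter_weight from where it was at the start of the episode above 0.015 m).
It fails at once if something round the case is shifted or lifted by more than 15 mm (distance of any of bottle, cup, dish, tape from where it was at the start of the episode above 0.015 m).
It also fails if it takes over 56 s, if anything falls off the work surface, if the arm or the gripper's body presses on something with over 40 N, if the wrist force passes 120 N, or if a joint passes its speed limit or range.

### The arm

A 6-joint arm with a two-finger parallel gripper is mounted at the origin on a cart in front of the work surface, level with it; the furniture and walls round the work are solid. World frame = base frame: x ahead of the robot, y to its left, z up, the work surface at z = 0. Lengths are in m, angles in rad, forces in N, time in s.
With the tool pointing down it reaches from about 0.275 to 0.75 m from the base axis. Payload 10.2 kg.
Tool frame: the origin (TCP) lies between the finger pads; the fingertips stand 25 mm ahead of it and the grasp point (between the pads) lies 6 mm ahead of it (manip.nose_length is the distance from the TCP to the fingertips, in m); z points along the fingers, y is the line along which they close (so a half turn about z gives the same grasp; the last joint's range is limited). The gripper opens to 85 mm and grips with 20 to 120 N. Pads are 22 mm wide; open, the fingers measure 114 mm over their backs; the gripper's body (76 mm by 85 mm) begins 54 mm behind the grasp point. The pads swing forward as they close: fully open they stand 13 mm farther back than shut.
Start: joints at [-1.454, 0.313, 1.498, -0, 1.331, -0.223], TCP at [0.175, -0.495, 0.256] pointing down, gripper open.
Joint ranges: [-2.94, 2.94], [-0.97, 2.17], [0.19, 2.56], [-1.23, 4.37], [0.02, 3.11], [-2.88, 2.88]. Speed limits (rad/s): [2.39, 2.39, 3.01, 3.14, 3.14, 3.14].

### API

Orientations are given as a 3x3 rotation matrix whose columns are the frame's x, y, z axes.
In Python, from cell import manip gives the robot as it stands. The module is installed in compiled form; this text tells all that it offers.
- The arm moves only by the tool move_arm, never from a script. Its argument "rows" is a list that holds one entry, the list of rows, each a list of 7 numbers: the closure, from 0 (fully open) to 1 (shut), then the shift along the tool's x, y, z in m, then the turn, a rotation vector about the tool's x, y, z in rad. A call has 1 to 20 rows; each row is the pose to reach, as a shift and turn from the pose commanded when the call began, along the tool's axes at that moment; what a row does not reach only later rows make up. A row lasts 1/12 s, in which the tool goes at most 41.7 mm and 7.16 degrees, less where a joint would pass 70% of its speed; a pose out of reach is approached as far as the arm can. A call with a gripper value outside its range is refused whole. The fingers move at their own pace and stop on an object; "grip_force" is the grip in N (left out, the last holds). Time passes only in rows, so rows that repeat a pose let the fingers close. It gives the time, the measured TCP pose, the force, the opening and the grip force at its end, in the units of the state.
- manip.get_obs(): the state, without advancing time (a new reading comes with each control period).
- manip.snapshot(name): name is "scene" or "side" or "wrist"; returns a dict with "pixels" (400x640x3 uint8, red, green, blue), "fov_y" (degrees; the focal length in pixels is half the picture's height over the tangent of half this angle, whatever the lens; pixels are square), "cx", "cy" (the principal point, pixels), "rvec" (rotation vector, rad) and "tvec" (3), from world to camera coordinates, as OpenCV has them; the wrist camera has in their place "mount" (4x4, takes a point from camera to tool coordinates, whose origin is the TCP and whose axes are the flange's). Camera axes: x right, y down, z forward; pixel columns grow to the right and rows downward; lengths in m; the calibration is good to about 2 mm. A picture is of the moment at which its call begins: read the wrist's pose just before it. There is no depth.
- manip.hand_in(): hands the job in; it is judged then, once.
The state is a dict: "time": time; "joint_positions": joint angles; "dq": joint speeds; "tau": joint torques, N m; "tool_pos": TCP position; "ee_rot": TCP orientation; "force": force on the tool from outside, world axes, zero at the start; "ft_torque": the same for the moment, N m; "opening": opening from 0.0 (shut) to 1.0 (fully open); "grip_force": force on a finger pad.
Only numpy, scipy, OpenCV 4.12 (cv2) and the standard library are available. Lean on these libraries where they do the work, as an engineer would, in place of code of your own. Each camera call takes 0.05 s, during which the arm holds its last target. There are 200 camera calls.

## Working session

There is one attempt and no reset: what is moved stays moved. The work goes in short steps, Python scripts to look and compute and a tool call to move; the robot and the scene stay as the last step left them, time stands still between calls to the robot, and variables do not carry over. Pictures are saved under pics/ and viewed, at most 10 in all, crops included, and the job is handed in when it is done.

Besides the shell and the picture viewer there is one more tool, called after "Call:" as a command line: name --argument value ..., lists and objects as JSON in quotes. move_arm: Moves the arm, as the interface text tells. Its arguments: {"type":"object","properties":{"rows":{"type":"array","items":{"type":"array","items":{"type":"array","items":{"type":"number"}}}},"grip_force":{"type":"number"}},"required":["rows"]}

```bash
mkdir -p pics; cat > h.py <<'E'
import numpy as np, cv2, pickle
from cell import manip
def cam(s):
    f=200/np.tan(np.radians(s["fov_y"])/2)
    K=np.array([[f,0,s["cx"]],[0,f,s["cy"]],[0,0,1]])
    R=cv2.Rodrigues(np.array(s["rvec"],float))[0]; t=np.array(s["tvec"],float).ravel()
    return K,R,t
def ray(s,u,v):
    K,R,t=cam(s); d=R.T@np.linalg.inv(K)@[u,v,1]; return -R.T@t, d/np.linalg.norm(d)
def onz(s,u,v,z):
    o,d=ray(s,u,v); return o+d*(z-o[2])/d[2]
def proj(s,P):
    K,R,t=cam(s); p=(R@np.atleast_2d(P).T).T+t; q=(K@p.T).T; return q[:,:2]/q[:,2:]
def snap(n,f):
    s=manip.snapshot(n); cv2.imwrite(f"pics/{f}.png",cv2.cvtColor(s["pixels"],cv2.COLOR_RGB2BGR)); pickle.dump(s,open(f"{f}.pkl","wb")); return s
def load(f): return pickle.load(open(f"{f}.pkl","rb"))
E
python3 - <<'E'
from h import *
o=manip.get_obs(); print(o["time"],o["tool_pos"],o["ee_rot"],o["force"],manip.nose_length)
for n in("scene","side"):
    s=snap(n,n+"0"); print(ray(s,320,200))
E
```

```text
0.0 [ 0.17493087 -0.49475567  0.25573053] [[ 9.42814857e-01  3.33316835e-01 -1.80109570e-04]
 [ 3.33316783e-01 -9.42814014e-01  1.28713388e-03]
 [ 2.59213564e-04 -1.27356249e-03 -9.99999155e-01]] [-0.97292168  0.54712148 -0.0234199 ] 0.025
(array([0.15678785, 0.40444793, 0.74958324]), array([ 0.41053885, -0.52278839, -0.74709447]))
(array([ 1.08817121, -0.47046173,  1.12726697]), array([-0.43536488,  0.34182533, -0.83283424]))
```

View pics/scene0.png

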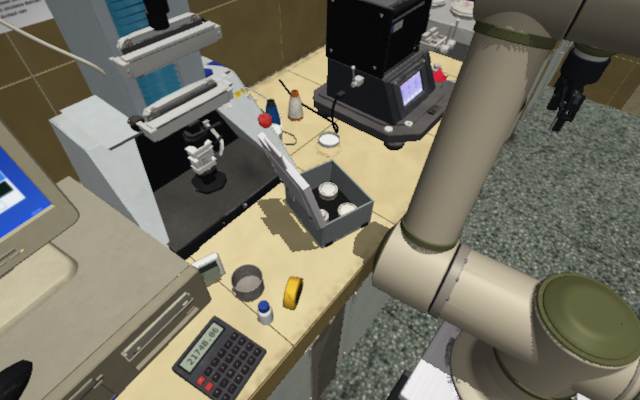

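View pics/side0.png

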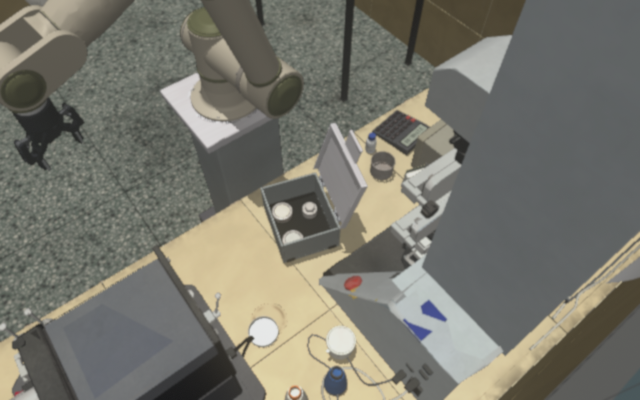

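The lid hinges on the far-left (+y) side, and the case front faces right (-y). The case is at about (330,205) in the scene view and (305,215) in the side view. I'll zoom in for the corners.

```bash
python3 - <<'E'
import cv2,numpy as np
def crop(f,x,y,w,h,k):
    c=cv2.resize(cv2.imread(f"pics/{f}.png")[y:y+h,x:x+w],None,fx=k,fy=k,interpolation=cv2.INTER_CUBIC)
    for i in range(0,w,20): cv2.putText(c,str(x+i),(i*k,8),0,.3,(0,0,255)); c[::4,i*k]=(0,0,255)
    for j in range(0,h,20): cv2.putText(c,str(y+j),(0,j*k+8),0,.3,(0,0,255)); c[j*k,::4]=(0,0,255)
    return c
a=crop("scene0",250,120,130,130,6)[:600]; cv2.imwrite("pics/c1.png",crop("scene0",250,120,130,130,4)); cv2.imwrite("pics/c2.png",crop("side0",250,115,130,150,4))
A=cv2.imread("pics/c1.png");B=cv2.imread("pics/c2.png")
cv2.imwrite("pics/c1.png",crop("scene0",250,125,130,119,5)); cv2.imwrite("pics/c2.png",crop("side0",255,120,120,145,4))
E
```

```text
(no output)
```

View pics/c1.png

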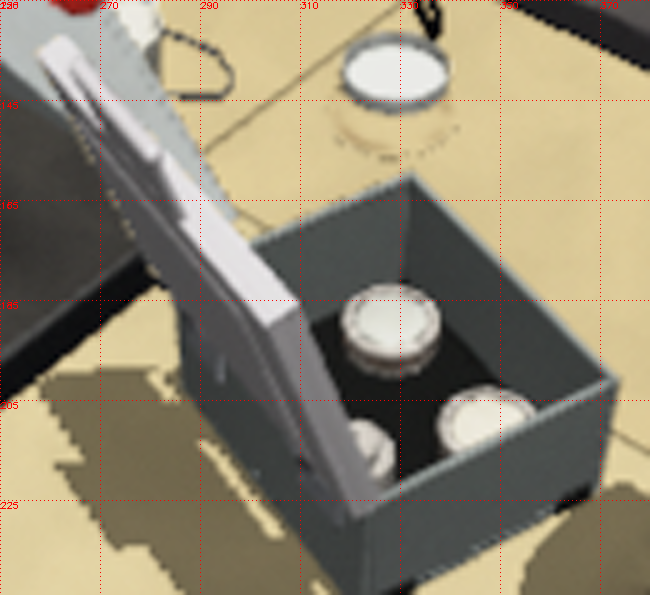

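View pics/c2.png

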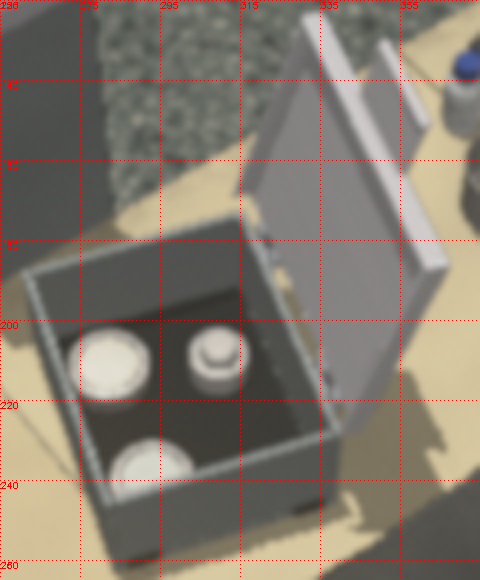

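Rim corners (pixels):
- Side view: (261,188), (315,174), (340.5,227.5), (282,245.5).
- Scene view: (332,160), (373,200.5), (322,228).
- Bead ends in the side view: about (350,130) and (361.5,151).

```bash
python3 - <<'E'
from h import *
S=load("side0");C=load("scene0")
s=np.array([onz(S,u-.4,v-.4,.088) for u,v in[(261.2,188),(315,173.7),(340.5,227.5),(282,245.5)]])
c=np.array([onz(C,u-.4,v-.4,.088) for u,v in[(332,160.4),(373.4,200.6),(322,228)]])
print(s.round(4));print(c.round(4))
for a,b in((0,1),(1,2),(2,3),(3,0)): d=s[b]-s[a];print(np.linalg.norm(d).round(4),np.degrees(np.arctan2(d[1],d[0])).round(1))
for a,b in((0,1),(1,2)): d=c[b]-c[a];print(np.linalg.norm(d).round(4),np.degrees(np.arctan2(d[1],d[0])).round(1))
b=np.array([onz(S,u-.4,v-.4,.286) for u,v in((350,130),(361.5,151))]);print(b.round(4),b.mean(0))
E
```

```text
[[ 0.4238 -0.1406  0.088 ]
 [ 0.4705 -0.0044  0.088 ]
 [ 0.6365 -0.0531  0.088 ]
 [ 0.5913 -0.1937  0.088 ]]
[[ 0.5874 -0.1903  0.088 ]
 [ 0.421  -0.1408  0.088 ]
 [ 0.4645  0.0043  0.088 ]]
0.144 71.1
0.173 -16.4
0.1477 -107.8
0.1758 162.4
0.1735 163.4
0.1515 73.3
[[0.5386 0.0427 0.286 ]
 [0.6004 0.0241 0.286 ]] [0.56948214 0.03339262 0.286     ]
```

```bash
python3 - <<'E'
from h import *
S=load("side0")
for p in((150,250),(215,330),(255,385),(20,330)): print(p,onz(S,*p,0).round(3),onz(S,*p,.2).round(3))
w=snap("wrist","w0");print(np.round(w["mount"],3))
E
```

```text
(150, 250) [ 0.358 -0.444  0.   ] [ 0.488 -0.449  0.2  ]
(215, 330) [ 0.638 -0.42   0.   ] [ 0.718 -0.429  0.2  ]
(255, 385) [ 0.796 -0.414  0.   ] [ 0.848 -0.424  0.2  ]
(20, 330) [ 0.365 -0.778  0.   ] [ 0.494 -0.723  0.2  ]
[[-0.    -0.954 -0.3    0.077]
 [ 1.    -0.    -0.     0.   ]
 [ 0.    -0.3    0.954 -0.117]
 [ 0.     0.     0.     1.   ]]
```

Call:
move_arm --rows '[[[0.4, 0.03, -0.04, -0.03, 0, 0, -0.12], [0.4, 0.06, -0.08, -0.06, 0, 0, -0.24], [0.4, 0.09, -0.12, -0.09, 0, 0, -0.36], [0.4, 0.12, -0.16, -0.12, 0, 0, -0.48], [0.4, 0.15, -0.2, -0.145, 0, 0, -0.6], [0.4, 0.15, -0.205, -0.145, 0, 0, -0.72], [0.4, 0.15, -0.205, -0.145, 0, 0, -0.84], [0.4, 0.15, -0.205, -0.145, 0, 0, -0.96], [0.4, 0.15, -0.205, -0.145, 0, 0, -1.08], [0.4, 0.15, -0.205, -0.145, 0, 0, -1.2], [0.4, 0.15, -0.205, -0.145, 0, 0, -1.32], [0.4, 0.15, -0.205, -0.145, 0, 0, -1.44], [0.4, 0.15, -0.205, -0.145, 0, 0, -1.56], [0.4, 0.15, -0.205, -0.145, 0, 0, -1.68], [0.4, 0.15, -0.205, -0.145, 0, 0, -1.8], [0.4, 0.15, -0.205, -0.145, 0, 0, -1.92], [0.4, 0.15, -0.205, -0.145, 0, 0, -2.04], [0.4, 0.15, -0.205, -0.145, 0, 0, -2.16], [0.4, 0.15, -0.205, -0.145, 0, 0, -2.28], [0.4, 0.15, -0.205, -0.145, 0, 0, -2.4]]]'

```text
time: 1.82
tool_pos: [0.248, -0.2516, 0.4011]
ee_rot: [[-0.923, 0.386, -0.0], [0.386, 0.923, 0.0], [0.0, 0.0, -1.0]]
force: [-0.3, 0.5, -1.1]
opening: 0.602
grip_force: 0.0
```

```bash
cat >> h.py <<'E'
H=np.array([.5527,-.0195,.091]); U=np.array([.292,.956,0]); U/=np.linalg.norm(U); V=np.array([-U[1],U[0],0]); Z=np.array([0,0,1.])
def bead(th): return H+.203*(-np.cos(th)*U+np.sin(th)*Z)
def Rt(phi): # tool: x=V, z tilts from down to +U
    z=np.sin(phi)*U-np.cos(phi)*Z; return np.c_[V,np.cross(z,V),z]
def rel(p,R,o=None,base=None):
    from scipy.spatial.transform import Rotation as Ro
    if base is None: o=o or manip.get_obs(); base=(o["tool_pos"],o["ee_rot"])
    return np.r_[base[1].T@(p-base[0]),Ro.from_matrix(base[1].T@R).as_rotvec()].round(4)
E
python3 - <<'E'
from h import *
o=manip.get_obs();print(o["time"],o["tool_pos"],o["joint_positions"],o["opening"])
print(rel(bead(1.85)+[0,0,.12],Rt(0)),bead(1.85),Rt(0))
E
```

```text
1.8167 [ 0.24801511 -0.25162657  0.401131  ] [-1.12804858e+00 -1.50171072e-01  1.63275509e+00 -8.11824819e-06
  1.65947688e+00 -2.30295327e+00] 0.6015305438865253
[-1.860e-01  3.873e-01 -5.000e-03  3.000e-04 -3.000e-04 -9.950e-02] [0.56904243 0.03400465 0.28613887] [[-0.95638263  0.29211687  0.        ]
 [ 0.29211687  0.95638263  0.        ]
 [ 0.          0.         -1.        ]]
```

Call:
move_arm --rows '[[[0.4, -0.015, 0.03, 0, 0, 0, -0.02], [0.4, -0.03, 0.06, 0, 0, 0, -0.04], [0.4, -0.045, 0.09, 0, 0, 0, -0.06], [0.4, -0.06, 0.12, 0, 0, 0, -0.08], [0.4, -0.075, 0.155, 0, 0, 0, -0.1], [0.4, -0.09, 0.19, 0, 0, 0, -0.1], [0.4, -0.105, 0.22, 0, 0, 0, -0.1], [0.4, -0.12, 0.25, 0, 0, 0, -0.1], [0.4, -0.135, 0.285, 0, 0, 0, -0.1], [0.4, -0.15, 0.315, 0, 0, 0, -0.1], [0.4, -0.165, 0.345, 0, 0, 0, -0.1], [0.4, -0.18, 0.37, 0, 0, 0, -0.1], [0.4, -0.186, 0.387, 0, 0, 0, -0.1], [0.4, -0.186, 0.387, 0, 0, 0, -0.1]]]'

```text
time: 2.98
tool_pos: [0.5721, 0.0339, 0.3997]
ee_rot: [[-0.956, 0.295, -0.002], [0.295, 0.956, 0.001], [0.002, 0.0, -1.0]]
force: [-0.1, -0.4, 0.7]
opening: 0.599
grip_force: 0.0
```

```bash
python3 - <<'E'
from h import *
o=manip.get_obs();print(o["time"],o["tool_pos"],o["joint_positions"],o["opening"])
snap("wrist","w1"); snap("scene","s1"); snap("side","d1")
a=cv2.imread("pics/w1.png");b=cv2.imread("pics/s1.png")[60:260,180:480];c=cv2.imread("pics/d1.png")[60:260,180:480]
cv2.imwrite("pics/m1.png",np.vstack([np.hstack([cv2.resize(b,(400,267)),cv2.resize(c,(400,267))]),cv2.copyMakeBorder(a[::1][:330],0,0,80,80,0)]))
E
```

```text
2.9833 [0.57212059 0.03390158 0.3996723 ] [-1.45408317e-01  3.80079448e-01  1.04007974e+00  6.24116513e-04
  1.72364760e+00 -1.41707433e+00] 0.5989622852476192
```

View pics/m1.png

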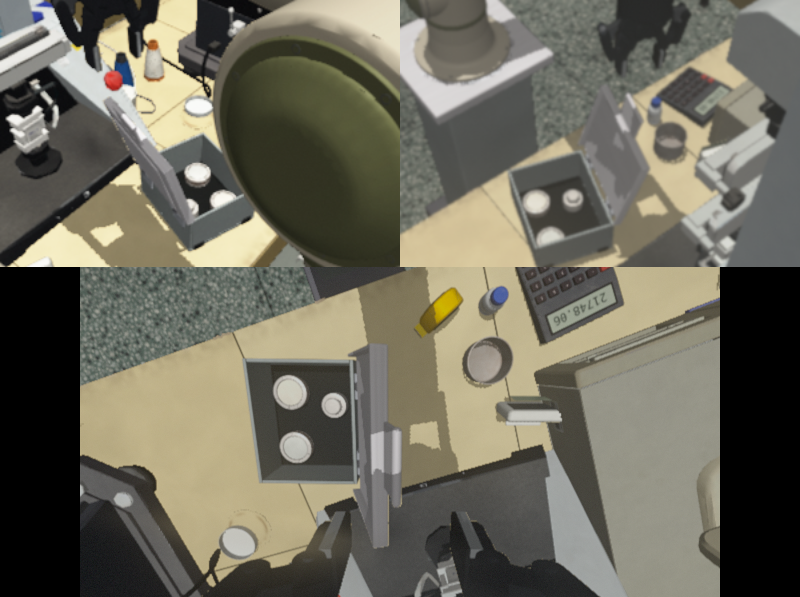

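The wrist view shows the tab bead centred between the fingers (image column about 318) with free space on both sides. I'll test the tilt direction and reach before descending.

Call:
move_arm --rows '[[[0.4, 0, 0, 0, -0.1, 0, 0], [0.4, 0, 0, 0, -0.2, 0, 0], [0.4, 0, 0, 0, -0.3, 0, 0], [0.4, 0, 0, 0, -0.3, 0, 0]]]'

```text
time: 3.47
tool_pos: [0.5697, 0.0293, 0.4013]
ee_rot: [[-0.954, 0.288, 0.09], [0.301, 0.91, 0.285], [0.0, 0.298, -0.954]]
force: [0.0, -0.2, 0.5]
opening: 0.6
grip_force: 0.0
```

```bash
python3 - <<'E'
from h import *
o=manip.get_obs();print(o["time"],o["tool_pos"],o["joint_positions"],o["ee_rot"][:,2])
for g in(.0,): print(rel(bead(1.85)+.006*Z,Rt(0)))
C=load("s1")
E
```

```text
3.4667 [0.56974113 0.02934431 0.40127189] [-0.27875568  0.32103797  1.14367314  0.3042039   1.66429697 -1.51291508] [ 0.08950441  0.28458266 -0.95446407]
[ 0.002  -0.0285  0.1054  0.3029  0.001  -0.0096]
```

Call:
move_arm --rows '[[[0.4, 0, 0, 0, 0.1, 0, 0], [0.4, 0, 0, 0, 0.2, 0, 0], [0.4, 0, 0, 0, 0.3, 0, 0], [0.4, 0, -0.004, 0.015, 0.3, 0, 0], [0.4, 0, -0.008, 0.03, 0.3, 0, 0], [0.4, 0.001, -0.012, 0.045, 0.3, 0, 0], [0.4, 0.001, -0.016, 0.06, 0.3, 0, 0], [0.4, 0.002, -0.02, 0.075, 0.3, 0, 0], [0.4, 0.002, -0.025, 0.09, 0.3, 0, 0], [0.4, 0.002, -0.0285, 0.105, 0.3, 0, 0], [0.4, 0.002, -0.0285, 0.105, 0.3, 0, 0]]]'

```text
time: 4.38
tool_pos: [0.5687, 0.0358, 0.2903]
ee_rot: [[-0.955, 0.297, -0.005], [0.297, 0.955, -0.002], [0.004, -0.004, -1.0]]
force: [-0.3, -0.6, -0.5]
opening: 0.604
grip_force: 0.0
```

```bash
python3 - <<'E'
from h import *
o=manip.get_obs();print(o["time"],o["tool_pos"],o["joint_positions"],o["ee_rot"][:,2],o["force"])
snap("wrist","w2");snap("side","d2")
a=cv2.imread("pics/w2.png")[100:,150:550];c=cv2.imread("pics/d2.png")[60:210,250:450]
cv2.imwrite("pics/m2.png",np.vstack([a,cv2.resize(c,(400,300))]))
E
```

```text
4.3833 [0.56874786 0.03579901 0.2902673 ] [-0.14149638  0.39517286  1.29435372 -0.00284648  1.45653451 -1.41034211] [-0.00482211 -0.00216956 -0.99998602] [-0.32436033 -0.64043975 -0.50913063]
```

View pics/m2.png

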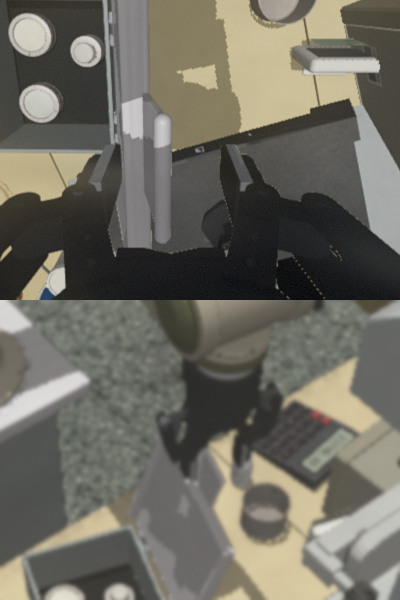

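The fingers straddle the tab, with the bead at crop column 162 between the pads at 118 and 225. Next is a gentle push with the rear finger.

Call:
move_arm --rows '[[[0.4, 0, -0.006, 0, 0, 0, 0], [0.4, 0, -0.012, 0, 0, 0, 0], [0.4, 0, -0.016, 0, 0, 0, 0], [0.4, 0, -0.02, 0, 0, 0, 0], [0.4, 0, -0.024, 0, 0, 0, 0], [0.4, 0, -0.028, -0.001, 0, 0, 0], [0.4, 0, -0.032, -0.002, 0, 0, 0], [0.4, 0, -0.037, -0.003, 0, 0, 0], [0.4, 0, -0.042, -0.004, 0, 0, 0], [0.4, 0, -0.047, -0.005, 0, 0, 0], [0.4, 0, -0.052, -0.006, 0, 0, 0], [0.4, 0, -0.057, -0.007, 0, 0, 0], [0.4, 0, -0.062, -0.008, 0, 0, 0], [0.4, 0, -0.067, -0.008, 0, 0, 0], [0.4, 0, -0.072, -0.008, 0, 0, 0], [0.4, 0, -0.076, -0.008, 0, 0, 0], [0.4, 0, -0.08, -0.008, 0, 0, 0], [0.4, 0, -0.083, -0.008, 0, 0, 0], [0.4, 0, -0.086, -0.008, 0, 0, 0], [0.4, 0, -0.088, -0.008, 0, 0, 0]]]'

```text
time: 6.15
tool_pos: [0.5435, -0.0484, 0.3005]
ee_rot: [[-0.955, 0.297, -0.0], [0.297, 0.955, -0.0], [0.0, -0.0, -1.0]]
force: [0.6, 0.3, -0.0]
opening: 0.599
grip_force: 0.1
```

```bash
cat > look.py <<'E'
from h import *
import sys
n=sys.argv[1]
o=manip.get_obs();w=snap("wrist",n)
M=np.array(w["mount"]);f=200/np.tan(np.radians(w["fov_y"])/2);Mi=np.linalg.inv(M)
def px(P):
    p=Mi@np.r_[o["ee_rot"].T@(P-o["tool_pos"]),1]; return f*p[:2]/p[2]+[w["cx"],w["cy"]]
im=w["pixels"][:,:,::-1].copy()
for th in np.arange(0,1.9,.1):
    a=px(bead(th)+.03*V);print(round(th,1),a.round(0),end=' ')
print(o["time"],o["tool_pos"].round(4),o["joint_positions"].round(2),o["force"].round(2))
cv2.imwrite(f"pics/{n}v.png",im[60:360,120:520])
E
python3 look.py w3
```

```text
0.0 [161. 151.] 0.1 [152. 153.] 0.2 [144. 157.] 0.3 [137. 160.] 0.4 [132. 164.] 0.5 [130. 169.] 0.6 [130. 174.] 0.7 [133. 179.] 0.8 [142. 185.] 0.9 [155. 191.] 1.0 [174. 196.] 1.1 [199. 202.] 1.2 [231. 207.] 1.3 [269. 212.] 1.4 [311. 215.] 1.5 [357. 216.] 1.6 [403. 216.] 1.7 [448. 215.] 1.8 [489. 212.] 6.15 [ 0.5435 -0.0484  0.3005] [-0.3   0.33  1.36 -0.    1.45 -1.57] [ 0.59  0.34 -0.02]
```

View pics/w3v.png

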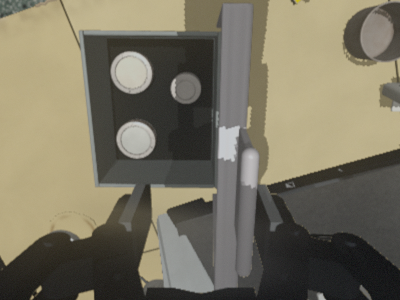

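The bead end is at (370,215), so the lid is at about 1.53 rad, just past upright. I'll nudge it a little further and let it settle on the front finger.

Call:
move_arm --rows '[[[0.4, 0, -0.004, 0, 0, 0, 0], [0.4, 0, -0.008, 0, 0, 0, 0], [0.4, 0, -0.012, 0, 0, 0, 0], [0.4, 0, -0.016, 0, 0, 0, 0], [0.4, 0, -0.018, 0, 0, 0, 0], [0.4, 0, -0.018, 0, 0, 0, 0], [0.4, 0, -0.018, 0, 0, 0, 0], [0.4, 0, -0.018, 0, 0, 0, 0], [0.4, 0, -0.018, 0, 0, 0, 0], [0.4, 0, -0.018, 0, 0, 0, 0], [0.4, 0, -0.018, 0, 0, 0, 0], [0.4, 0, -0.018, 0, 0, 0, 0], [0.4, 0, -0.018, 0, 0, 0, 0]]]'

```text
time: 7.28
tool_pos: [0.5383, -0.0652, 0.3006]
ee_rot: [[-0.955, 0.297, 0.0], [0.297, 0.955, -0.0], [-0.0, -0.0, -1.0]]
force: [-0.2, 0.3, -0.9]
opening: 0.601
grip_force: 0.0
```

```bash
python3 look.py w4
```

```text
0.0 [177. 150.] 0.1 [169. 153.] 0.2 [162. 157.] 0.3 [157. 160.] 0.4 [153. 164.] 0.5 [152. 169.] 0.6 [154. 174.] 0.7 [160. 179.] 0.8 [170. 185.] 0.9 [185. 190.] 1.0 [206. 196.] 1.1 [234. 202.] 1.2 [267. 207.] 1.3 [307. 211.] 1.4 [351. 215.] 1.5 [397. 216.] 1.6 [443. 216.] 1.7 [487. 215.] 1.8 [527. 212.] 7.2833 [ 0.5383 -0.0652  0.3006] [-0.34  0.32  1.37 -0.    1.45 -1.61] [-0.23  0.3  -0.86]
```

View pics/w4v.png

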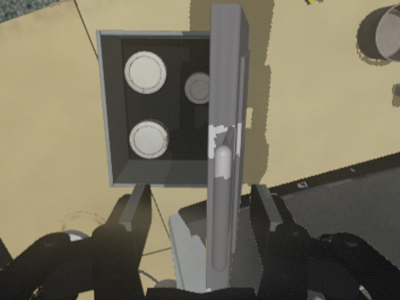

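The lid is at about 1.38 rad (bead end at (342,215)) and drifting onto the front finger. I'll plan the lowering path now.

```bash
cat > plan.py <<'E'
from h import *
import sys
def pose(th,g=.0215,zb=.006):
    phi=min(1.57-th,.85); R=Rt(phi); return bead(th)+R[:,1]*g-R[:,2]*zb,R
th0=float(sys.argv[1]); ths=[float(x) for x in sys.argv[2:]]
o=manip.get_obs(); print(o["time"],o["tool_pos"].round(4),o["ee_rot"][:,2].round(3))
base=(o["tool_pos"],o["ee_rot"])
for t in ths: print(t,rel(*pose(t),base=base).round(3).tolist())
E
python3 plan.py 0 1.22 1.12 1.02 0.92
```

```text
7.3333 [ 0.5383 -0.0652  0.3005] [-0.  0. -1.]
1.22 [-0.0, -0.004, 0.006, -0.35, 0.001, -0.005]
1.12 [-0.0, -0.024, 0.012, -0.45, 0.001, -0.005]
1.02 [-0.001, -0.043, 0.02, -0.55, 0.001, -0.005]
0.92 [-0.001, -0.062, 0.03, -0.65, 0.002, -0.005]
```

Call:
move_arm --rows '[[[0.4, 0, -0.001, 0.001, -0.05, 0, 0], [0.4, 0, -0.002, 0.002, -0.1, 0, 0], [0.4, 0, -0.002, 0.003, -0.15, 0, 0], [0.4, 0, -0.003, 0.004, -0.2, 0, 0], [0.4, 0, -0.003, 0.005, -0.25, 0, 0], [0.4, 0, -0.004, 0.006, -0.3, 0, 0], [0.4, 0, -0.004, 0.006, -0.35, 0, 0], [0.4, 0, -0.004, 0.006, -0.35, 0, 0], [0.4, 0, -0.004, 0.006, -0.35, 0, 0], [0.4, 0, -0.004, 0.006, -0.35, 0, 0], [0.4, 0, -0.008, 0.007, -0.37, 0, 0], [0.4, 0, -0.012, 0.008, -0.39, 0, 0], [0.4, 0, -0.016, 0.01, -0.41, 0, 0], [0.4, 0, -0.02, 0.011, -0.43, 0, 0], [0.4, 0, -0.024, 0.012, -0.45, 0, 0], [0.4, 0, -0.028, 0.014, -0.47, 0, 0], [0.4, 0, -0.032, 0.015, -0.49, 0, 0], [0.4, 0, -0.036, 0.017, -0.51, 0, 0], [0.4, -0.001, -0.039, 0.018, -0.53, 0, 0], [0.4, -0.001, -0.043, 0.02, -0.55, 0, 0]]]'

```text
time: 9.0
tool_pos: [0.5265, -0.107, 0.2805]
ee_rot: [[-0.955, 0.253, 0.156], [0.297, 0.813, 0.501], [-0.0, 0.524, -0.851]]
force: [0.2, -0.2, 0.0]
opening: 0.596
grip_force: 0.0
```

```bash
python3 plan.py 0 1.02 .92 .82 .72 .62 ; python3 look.py w5
```

```text
9.0 [ 0.5265 -0.107   0.2805] [ 0.156  0.501 -0.851]
1.02 [0.0, 0.0, 0.0, 0.002, 0.003, -0.004]
0.92 [0.0, -0.021, -0.001, -0.098, 0.003, -0.004]
0.82 [0.0, -0.042, 0.0, -0.198, 0.004, -0.004]
0.72 [0.0, -0.063, 0.003, -0.298, 0.004, -0.004]
0.62 [0.0, -0.082, 0.01, -0.298, 0.004, -0.004]
0.0 [ 60. 170.] 0.1 [ 56. 175.] 0.2 [ 56. 181.] 0.3 [ 61. 186.] 0.4 [ 71. 192.] 0.5 [ 87. 198.] 0.6 [110. 203.] 0.7 [140. 208.] 0.8 [177. 212.] 0.9 [218. 214.] 1.0 [263. 215.] 1.1 [310. 215.] 1.2 [355. 212.] 1.3 [397. 209.] 1.4 [433. 204.] 1.5 [463. 199.] 1.6 [487. 193.] 1.7 [504. 187.] 1.8 [515. 181.] 9.0 [ 0.5265 -0.107   0.2805] [-0.64  0.35  1.47  0.52  1.53 -1.99] [ 0.24 -0.18  0.04]
```

View pics/w5v.png

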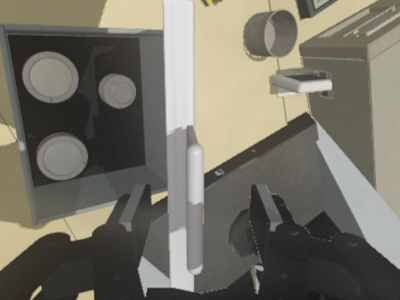

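The lid is at about 1.11 rad (bead end at (315,210)), not yet on the finger. I'll hold briefly so it lands, then lower at about 0.24 rad/s.

Call:
move_arm --rows '[[[0.4, 0, 0, 0, 0, 0, 0], [0.4, 0, 0, 0, 0, 0, 0], [0.4, 0, 0, 0, 0, 0, 0], [0.4, 0, 0, 0, 0, 0, 0], [0.4, 0, 0, 0, 0, 0, 0], [0.4, 0, 0, 0, 0, 0, 0], [0.4, 0, -0.003, 0, -0.015, 0, 0], [0.4, 0, -0.006, 0, -0.03, 0, 0], [0.4, 0, -0.009, 0, -0.045, 0, 0], [0.4, 0, -0.012, 0, -0.06, 0, 0], [0.4, 0, -0.016, 0, -0.08, 0, 0], [0.4, 0, -0.02, 0, -0.1, 0, 0], [0.4, 0, -0.024, 0, -0.12, 0, 0], [0.4, 0, -0.028, 0, -0.14, 0, 0], [0.4, 0, -0.032, 0, -0.16, 0, 0], [0.4, 0, -0.036, 0, -0.18, 0, 0], [0.4, 0, -0.04, 0, -0.2, 0, 0], [0.4, 0, -0.044, 0, -0.22, 0, 0], [0.4, 0, -0.048, 0.001, -0.24, 0, 0], [0.4, 0, -0.052, 0.002, -0.26, 0, 0]]]'

```text
time: 10.72
tool_pos: [0.5135, -0.1483, 0.2514]
ee_rot: [[-0.955, 0.204, 0.216], [0.297, 0.657, 0.693], [-0.0, 0.726, -0.688]]
force: [-0.6, -0.0, -0.3]
opening: 0.6
grip_force: 0.2
```

```bash
python3 plan.py 0 .77 .72 .62 .52 .42 .32 .22; python3 look.py w6
```

```text
10.7167 [ 0.5135 -0.1483  0.2514] [ 0.216  0.693 -0.688]
0.77 [0.0, 0.0, -0.001, 0.012, 0.004, -0.004]
0.72 [0.0, -0.01, -0.002, -0.038, 0.004, -0.004]
0.62 [0.0, -0.031, 0.0, -0.038, 0.004, -0.004]
0.52 [0.0, -0.05, 0.004, -0.038, 0.004, -0.004]
0.42 [-0.0, -0.07, 0.01, -0.038, 0.004, -0.004]
0.32 [-0.0, -0.089, 0.018, -0.038, 0.004, -0.004]
0.22 [-0.0, -0.107, 0.027, -0.038, 0.004, -0.004]
0.0 [ 54. 185.] 0.1 [ 62. 191.] 0.2 [ 75. 197.] 0.3 [ 95. 202.] 0.4 [122. 208.] 0.5 [156. 212.] 0.6 [196. 215.] 0.7 [240. 217.] 0.8 [287. 217.] 0.9 [333. 215.] 1.0 [376. 212.] 1.1 [415. 208.] 1.2 [448. 202.] 1.3 [475. 196.] 1.4 [495. 190.] 1.5 [509. 184.] 1.6 [518. 178.] 1.7 [522. 173.] 1.8 [522. 168.] 10.7167 [ 0.5135 -0.1483  0.2514] [-0.8   0.45  1.51  0.69  1.63 -2.19] [-0.65 -0.   -0.3 ]
```

View pics/w6v.png

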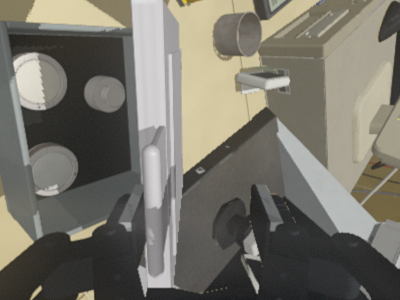

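The lid is at about 0.77 rad (bead end at (272,210)), right at the front finger. I'll hold to satisfy the catch condition, then go on lowering.

Call:
move_arm --rows '[[[0.4, 0, 0, 0, 0, 0, 0], [0.4, 0, 0, 0, 0, 0, 0], [0.4, 0, 0, 0, 0, 0, 0], [0.4, 0, 0, 0, 0, 0, 0], [0.4, 0, 0, 0, 0, 0, 0], [0.4, 0, 0, 0, 0, 0, 0], [0.4, 0, 0, 0, 0, 0, 0], [0.4, 0, 0, 0, 0, 0, 0], [0.4, 0, 0, 0, 0, 0, 0], [0.4, 0, 0, 0, 0, 0, 0], [0.4, 0, 0, 0, 0, 0, 0], [0.4, 0, 0, 0, 0, 0, 0]]]'

```text
time: 11.77
tool_pos: [0.5136, -0.1479, 0.2517]
ee_rot: [[-0.955, 0.205, 0.215], [0.297, 0.658, 0.692], [0.0, 0.724, -0.689]]
force: [0.1, -0.9, -1.0]
opening: 0.603
grip_force: 0.5
```

```bash
cat > num.py <<'E'
from h import *
import sys
o=manip.get_obs();w=snap("wrist",sys.argv[1])
M=np.array(w["mount"]);f=200/np.tan(np.radians(w["fov_y"])/2);Mi=np.linalg.inv(M)
def px(P):
    p=Mi@np.r_[o["ee_rot"].T@(P-o["tool_pos"]),1]; return f*p[:2]/p[2]+[w["cx"],w["cy"]]
q=np.array([px(bead(t)+.025*V) for t in np.arange(0,1.3,.05)])
g=cv2.cvtColor(w["pixels"],cv2.COLOR_RGB2GRAY)
v=int(sys.argv[2]) if len(sys.argv)>2 else 225
print("row",v,[f"{int(a)}" for a in g[v,180:400:4]])
print([(round(t,2),int(a),int(b)) for t,(a,b) in zip(np.arange(0,1.3,.05),q)])
print(o["time"],o["tool_pos"].round(4),o["force"].round(2),o["grip_force"],o["opening"],o["joint_positions"].round(2))
E
python3 num.py w7; python3 - <<'E'
from h import *
g=cv2.cvtColor(load("w6")["pixels"],cv2.COLOR_RGB2GRAY);print(*g[225,180:400:4])
E
```

```text
row 225 ['129', '127', '124', '114', '115', '37', '37', '37', '38', '37', '39', '42', '40', '42', '42', '42', '46', '47', '100', '101', '136', '154', '194', '211', '207', '164', '155', '158', '199', '154', '156', '198', '198', '201', '62', '61', '61', '58', '62', '88', '99', '96', '96', '93', '95', '95', '96', '96', '94', '95', '99', '99', '101', '95', '97']
[(np.float64(0.0), 56, 192), (np.float64(0.05), 59, 195), (np.float64(0.1), 63, 198), (np.float64(0.15), 69, 202), (np.float64(0.2), 76, 205), (np.float64(0.25), 85, 208), (np.float64(0.3), 96, 211), (np.float64(0.35), 109, 214), (np.float64(0.4), 123, 217), (np.float64(0.45), 139, 219), (np.float64(0.5), 156, 222), (np.float64(0.55), 175, 224), (np.float64(0.6), 196, 225), (np.float64(0.65), 217, 226), (np.float64(0.7), 240, 227), (np.float64(0.75), 262, 227), (np.float64(0.8), 285, 227), (np.float64(0.85), 309, 226), (np.float64(0.9), 331, 225), (np.float64(0.95), 353, 224), (np.float64(1.0), 374, 222), (np.float64(1.05), 394, 220), (np.float64(1.1), 413, 217), (np.float64(1.15), 430, 214), (np.float64(1.2), 446, 211), (np.float64(1.25), 460, 208)]
11.7667 [ 0.5136 -0.1479  0.2517] [ 0.09 -0.9  -0.98] 0.4718961752951145 0.6026332707784944 [-0.8   0.45  1.51  0.69  1.63 -2.19]
129 128 126 112 118 37 41 39 41 39 38 41 41 45 43 44 47 46 102 102 134 153 193 209 209 171 154 159 194 155 156 199 200 200 59 59 60 62 58 87 99 98 98 93 95 96 93 95 93 97 97 101 102 96 97
```

The lid is unchanged between the two pictures and there is about 1 N on the hand, so it is held on the finger. I'll continue down.

Call:
move_arm --rows '[[[0.4, 0, -0.002, 0, -0.01, 0, 0], [0.4, 0, -0.005, -0.001, -0.02, 0, 0], [0.4, 0, -0.009, -0.001, -0.03, 0, 0], [0.4, 0, -0.013, -0.001, -0.038, 0, 0], [0.4, 0, -0.017, -0.001, -0.038, 0, 0], [0.4, 0, -0.021, -0.001, -0.038, 0, 0], [0.4, 0, -0.025, 0, -0.038, 0, 0], [0.4, 0, -0.029, 0, -0.038, 0, 0], [0.4, 0, -0.033, 0, -0.038, 0, 0], [0.4, 0, -0.037, 0.001, -0.038, 0, 0], [0.4, 0, -0.041, 0.002, -0.038, 0, 0], [0.4, 0, -0.045, 0.003, -0.038, 0, 0], [0.4, 0, -0.049, 0.004, -0.038, 0, 0], [0.4, 0, -0.053, 0.005, -0.038, 0, 0], [0.4, 0, -0.057, 0.006, -0.038, 0, 0], [0.4, 0, -0.061, 0.007, -0.038, 0, 0], [0.4, 0, -0.065, 0.008, -0.038, 0, 0], [0.4, 0, -0.069, 0.01, -0.038, 0, 0], [0.4, 0, -0.073, 0.011, -0.038, 0, 0], [0.4, 0, -0.076, 0.012, -0.038, 0, 0]]]'

```text
time: 13.48
tool_pos: [0.5005, -0.1898, 0.1879]
ee_rot: [[-0.955, 0.197, 0.223], [0.297, 0.631, 0.716], [0.0, 0.75, -0.661]]
force: [-0.8, -0.7, -0.9]
opening: 0.599
grip_force: 0.3
```

```bash
python3 plan.py 0 .39 .3 .2 .15 .1 .05 0 -0.05; python3 num.py w8
```

```text
13.4833 [ 0.5005 -0.1898  0.1879] [ 0.223  0.716 -0.661]
0.39 [-0.0, 0.0, -0.0, -0.002, 0.004, -0.004]
0.3 [-0.0, -0.017, 0.006, -0.002, 0.004, -0.004]
0.2 [-0.0, -0.035, 0.016, -0.002, 0.004, -0.004]
0.15 [-0.0, -0.043, 0.021, -0.002, 0.004, -0.004]
0.1 [-0.0, -0.052, 0.027, -0.002, 0.004, -0.004]
0.05 [-0.0, -0.06, 0.033, -0.002, 0.004, -0.004]
0.0 [-0.0, -0.068, 0.039, -0.002, 0.004, -0.004]
-0.05 [-0.0, -0.075, 0.046, -0.002, 0.004, -0.004]
row 225 ['110', '94', '93', '92', '90', '92', '92', '90', '92', '95', '93', '91', '93', '94', '91', '117', '119', '118', '108', '109', '45', '136', '177', '195', '193', '163', '170', '170', '173', '173', '173', '169', '172', '174', '173', '170', '186', '171', '173', '171', '170', '171', '171', '171', '173', '160', '66', '55', '54', '55', '87', '87', '85', '84', '83']
[(np.float64(0.0), 164, 200), (np.float64(0.05), 173, 203), (np.float64(0.1), 183, 207), (np.float64(0.15), 194, 211), (np.float64(0.2), 208, 214), (np.float64(0.25), 223, 218), (np.float64(0.3), 239, 221), (np.float64(0.35), 258, 225), (np.float64(0.4), 278, 228), (np.float64(0.45), 300, 230), (np.float64(0.5), 322, 233), (np.float64(0.55), 346, 234), (np.float64(0.6), 371, 236), (np.float64(0.65), 396, 237), (np.float64(0.7), 421, 237), (np.float64(0.75), 446, 237), (np.float64(0.8), 470, 237), (np.float64(0.85), 494, 235), (np.float64(0.9), 516, 234), (np.float64(0.95), 536, 232), (np.float64(1.0), 555, 229), (np.float64(1.05), 572, 226), (np.float64(1.1), 586, 223), (np.float64(1.15), 599, 220), (np.float64(1.2), 610, 216), (np.float64(1.25), 619, 213)]
13.4833 [ 0.5005 -0.1898  0.1879] [-0.76 -0.71 -0.94] 0.3407907485961914 0.5991597075208247 [-0.87  0.57  1.53  0.68  1.59 -2.32]
```

Call:
move_arm --rows '[[[0.4, 0, -0.002, 0, 0, 0, 0], [0.4, 0, -0.005, 0.001, 0, 0, 0], [0.4, 0, -0.008, 0.002, 0, 0, 0], [0.4, 0, -0.011, 0.003, 0, 0, 0], [0.4, 0, -0.014, 0.005, 0, 0, 0], [0.4, 0, -0.017, 0.006, 0, 0, 0], [0.4, 0, -0.02, 0.008, 0, 0, 0], [0.4, 0, -0.023, 0.009, 0, 0, 0], [0.4, 0, -0.026, 0.011, 0, 0, 0], [0.4, 0, -0.029, 0.012, 0, 0, 0], [0.4, 0, -0.032, 0.014, 0, 0, 0], [0.4, 0, -0.034, 0.015, 0, 0, 0], [0.4, 0, -0.036, 0.017, 0, 0, 0], [0.4, 0, -0.038, 0.018, 0, 0, 0], [0.4, 0, -0.04, 0.019, 0, 0, 0], [0.4, 0, -0.042, 0.02, 0, 0, 0], [0.4, 0, -0.044, 0.022, 0, 0, 0], [0.4, 0, -0.046, 0.023, 0, 0, 0], [0.4, 0, -0.048, 0.024, 0, 0, 0], [0.4, 0, -0.05, 0.026, 0, 0, 0]]]'

```text
time: 15.2
tool_pos: [0.4966, -0.2028, 0.1335]
ee_rot: [[-0.955, 0.197, 0.223], [0.297, 0.632, 0.716], [-0.0, 0.75, -0.662]]
force: [0.4, -2.1, -1.4]
opening: 0.601
grip_force: 1.0
```

```bash
python3 plan.py 0 .11 .05 0 -0.05 -.08; python3 num.py w9
```

```text
15.2 [ 0.4966 -0.2028  0.1335] [ 0.223  0.716 -0.662]
0.11 [-0.0, -0.0, -0.0, -0.002, 0.004, -0.004]
0.05 [-0.0, -0.01, 0.007, -0.002, 0.004, -0.004]
0.0 [-0.0, -0.018, 0.014, -0.002, 0.004, -0.004]
-0.05 [-0.0, -0.025, 0.02, -0.002, 0.004, -0.004]
-0.08 [-0.0, -0.03, 0.025, -0.002, 0.004, -0.004]
row 225 ['105', '104', '105', '103', '103', '105', '104', '103', '104', '102', '104', '105', '88', '88', '89', '90', '91', '90', '91', '94', '92', '137', '175', '188', '184', '168', '181', '178', '180', '177', '183', '181', '181', '180', '181', '181', '181', '181', '187', '183', '184', '174', '182', '181', '183', '183', '181', '181', '182', '182', '180', '179', '181', '182', '181']
[(np.float64(0.0), 241, 216), (np.float64(0.05), 254, 221), (np.float64(0.1), 269, 226), (np.float64(0.15), 286, 231), (np.float64(0.2), 306, 236), (np.float64(0.25), 328, 241), (np.float64(0.3), 352, 246), (np.float64(0.35), 379, 251), (np.float64(0.4), 407, 256), (np.float64(0.45), 437, 260), (np.float64(0.5), 469, 263), (np.float64(0.55), 501, 266), (np.float64(0.6), 534, 269), (np.float64(0.65), 567, 270), (np.float64(0.7), 599, 271), (np.float64(0.75), 631, 271), (np.float64(0.8), 660, 270), (np.float64(0.85), 687, 268), (np.float64(0.9), 712, 266), (np.float64(0.95), 733, 262), (np.float64(1.0), 752, 259), (np.float64(1.05), 767, 254), (np.float64(1.1), 780, 250), (np.float64(1.15), 789, 245), (np.float64(1.2), 795, 240), (np.float64(1.25), 799, 235)]
15.2 [ 0.4966 -0.2028  0.1335] [ 0.41 -2.12 -1.38] 0.9754374995827675 0.6007777333385173 [-0.89  0.65  1.54  0.67  1.52 -2.4 ]
```

Call:
move_arm --rows '[[[0.4, 0, -0.001, 0.001, 0, 0, 0], [0.4, 0, -0.0025, 0.002, 0, 0, 0], [0.4, 0, -0.004, 0.003, 0, 0, 0], [0.4, 0, -0.0055, 0.004, 0, 0, 0], [0.4, 0, -0.007, 0.005, 0, 0, 0], [0.4, 0, -0.0085, 0.006, 0, 0, 0], [0.4, 0, -0.01, 0.007, 0, 0, 0], [0.4, 0, -0.011, 0.008, 0, 0, 0], [0.4, 0, -0.012, 0.009, 0, 0, 0], [0.4, 0, -0.013, 0.01, 0, 0, 0], [0.4, 0, -0.014, 0.011, 0, 0, 0], [0.4, 0, -0.015, 0.012, 0, 0, 0], [0.4, 0, -0.016, 0.012, 0, 0, 0], [0.4, 0, -0.017, 0.013, 0, 0, 0], [0.4, 0, -0.018, 0.014, 0, 0, 0], [0.4, 0, -0.019, 0.015, 0, 0, 0], [0.4, 0, -0.02, 0.016, 0, 0, 0], [0.4, 0, -0.0215, 0.017, 0, 0, 0], [0.4, 0, -0.023, 0.018, 0, 0, 0], [0.4, 0, -0.025, 0.019, 0, 0, 0]]]'

```text
time: 16.92
tool_pos: [0.496, -0.2047, 0.1023]
ee_rot: [[-0.955, 0.196, 0.223], [0.297, 0.631, 0.716], [-0.0, 0.75, -0.661]]
force: [-0.4, -0.3, -0.3]
opening: 0.596
grip_force: 0.0
```

```bash
python3 num.py w10 228
```

```text
row 228 ['170', '170', '147', '106', '105', '104', '104', '105', '105', '105', '105', '104', '103', '103', '104', '105', '105', '107', '90', '91', '92', '91', '95', '96', '147', '179', '191', '185', '181', '187', '185', '185', '187', '188', '186', '188', '187', '187', '186', '187', '183', '187', '190', '193', '189', '191', '186', '171', '185', '185', '188', '189', '187', '188', '187']
[(np.float64(0.0), 287, 232), (np.float64(0.05), 305, 239), (np.float64(0.1), 325, 245), (np.float64(0.15), 348, 252), (np.float64(0.2), 374, 259), (np.float64(0.25), 403, 267), (np.float64(0.3), 435, 274), (np.float64(0.35), 470, 280), (np.float64(0.4), 508, 287), (np.float64(0.45), 548, 293), (np.float64(0.5), 589, 298), (np.float64(0.55), 632, 303), (np.float64(0.6), 674, 306), (np.float64(0.65), 716, 308), (np.float64(0.7), 757, 309), (np.float64(0.75), 795, 309), (np.float64(0.8), 830, 308), (np.float64(0.85), 861, 305), (np.float64(0.9), 888, 301), (np.float64(0.95), 910, 297), (np.float64(1.0), 928, 291), (np.float64(1.05), 941, 285), (np.float64(1.1), 949, 278), (np.float64(1.15), 953, 272), (np.float64(1.2), 954, 264), (np.float64(1.25), 951, 257)]
16.9167 [ 0.496  -0.2047  0.1023] [-0.44 -0.32 -0.33] 0.0 0.5963054472500562 [-0.9   0.7   1.55  0.67  1.48 -2.44]
```

The bead is at column 284, so the lid is at about 0 rad and shut, and the contact force is zero. I'll withdraw the hand along the fingers.

Call:
move_arm --rows '[[[0.4, 0, -0.001, -0.004, 0, 0, 0], [0.4, 0, -0.001, -0.01, 0, 0, 0], [0.4, 0, -0.001, -0.017, 0, 0, 0], [0.4, 0, -0.001, -0.024, 0, 0, 0], [0.4, 0, -0.001, -0.031, 0, 0, 0], [0.4, 0, -0.001, -0.038, 0, 0, 0], [0.4, 0, -0.001, -0.046, 0, 0, 0], [0.4, 0, -0.001, -0.054, 0, 0, 0], [0.4, 0, -0.001, -0.062, 0, 0, 0], [0.4, 0, -0.001, -0.07, 0, 0, 0], [0.4, 0, 0.014, -0.083, 0, 0, 0], [0.4, 0, 0.029, -0.096, 0, 0, 0], [0.4, 0, 0.044, -0.109, 0, 0, 0], [0.4, 0, 0.044, -0.109, 0, 0, 0], [0.4, 0, 0.044, -0.109, 0, 0, 0], [0.4, 0, 0.044, -0.109, 0, 0, 0]]]'

```text
time: 18.3
tool_pos: [0.48, -0.2551, 0.2069]
ee_rot: [[-0.955, 0.197, 0.222], [0.297, 0.631, 0.716], [0.001, 0.75, -0.661]]
force: [-0.0, -0.7, -0.7]
opening: 0.6
grip_force: 0.0
```

```bash
python3 - <<'E'
from h import *
o=manip.get_obs();print(o["time"],o["tool_pos"],o["force"],np.abs(o["dq"]).max())
w=snap("wrist","w11");s=snap("side","d11")
M=np.array(w["mount"]);f=200/np.tan(np.radians(w["fov_y"])/2);Mi=np.linalg.inv(M)
def px(P):
    p=Mi@np.r_[o["ee_rot"].T@(P-o["tool_pos"]),1]; return f*p[:2]/p[2]+[w["cx"],w["cy"]]
g=cv2.cvtColor(w["pixels"],cv2.COLOR_RGB2GRAY)
for t in(0,.025,.05,.1):
    a=px(bead(t)+.02*V);print(t,a.round(1))
a=px(bead(0)+.02*V).astype(int);print(g[a[1],a[0]-40:a[0]+40:2])
E
```

```text
18.3 [ 0.48004566 -0.25507367  0.20694254] [-0.02205307 -0.69440905 -0.73319384] 0.012762371968177609
0 [246.2 181.5]
0.025 [250.2 182.6]
0.05 [254.5 183.6]
0.1 [263.8 185.7]
[100  99  98 100  98  97  98  99  99  99 104 103 104 100  85  95 100 149
 172 185 178 162 177 177 177 174 178 176 179 178 177 180 176 178 178 178
 174 178 176 177]
```

```bash
python3 -c "
from cell import manip
print(manip.hand_in())"
```

```text
the job is handed in; nothing more can be done
None
```

The lid was tipped over, caught on the front finger at about 0.77 rad, lowered gently until shut (about 0 rad by the wrist camera) and the hand withdrawn, then the job was handed in at about 18 s; the hand-in returned no verdict, and I did not check the surrounding objects in a last picture.

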